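# Clip the thermometer on the dish warmer and set its dial

### The job

Get the Petri dish warmer ready: first clip the orange spring-clip thermometer onto the blue-marked stretch of the warmer's front wall, jaws pushed well down over the wall and left standing upright, and let go of it. Then turn the black knob until its white pointer line points into the red mark on the dial ring, without shifting the ring. Leave the dishes, glassware and other things on the bench where they are.

Things in the scene. Friction and masses are not known exactly. Their poses are not given: they have to be found in the camera images.
- warmer: White dish warmer fixed to the bench, 200 mm (x) by 300 mm (y). Origin on the bench under its middle; x to its back, y to its panel end. Open chamber at y -150 to +30 mm, walls 8 mm thick and 80 mm tall, floor 15 mm up; front wall at x -100 to -92 mm. Grey control panel at y +30 to +150 mm, top 55 mm up; knob axis vertical at x -15, y +90 mm.
- rim (a point): Middle of the top edge of the warmer's front wall (80 mm above the bench). Axes as the warmer: the wall runs along y and is 8 mm thick in x. A blue strip on the edge runs 55 mm to either side along y; the middle of the clip belongs on it.
- clip: Loose orange clothes-peg style spring clip, 98 mm tall, 36 mm wide along its x, 90 g, standing upright on its closed black jaws. Origin under its middle, z up. Its halves part along its y; the hinge axis runs along x, 46 mm up. A small round dial (26 mm) stands out to 23 mm at -x, 51 to 77 mm up.
- clip_grip (a point): Between the clip's two handles, 78 mm up. The handles reach from 52 to 98 mm up, 30 mm wide along x, leaning outwards: 37 mm over their outer faces at the bottom, 57 mm at the top. Squeezed fully along y (about 13 N) against their stop, the outer faces are parallel, 34 mm apart, and the jaws stand 22 mm apart at the tips.
- clip_mouth (a point): Point between the clip's jaws, 10 mm above their tips (36 mm below the hinge); the black gripping pads are 24 mm tall. Axes as the clip (its fixed half, at -y).
- clip_hinge (a point): Middle of the clip's hinge pin (radius 5 mm), 46 mm above the jaw tips: a wall between the jaws can come up to 41 mm above the tips before it meets the pin.
- clip_jaw (a joint): Opening of the clip: 0 jaws shut, 0.44 rad handles fully squeezed; about 0.13 on the 8 mm wall.
- knob (a joint): Angle of the knob, rad: 0 with the white pointer towards the warmer's -x, growing clockwise seen from above, stops at 0 and 3.1.
- knob_grip (a point): On the knob's axis at the height to grip, 91 mm above the bench. The knob is a grey disc (70 mm diameter, its top 68 mm above the bench) carrying an upright black grip bar 66 mm long, 16 mm thick, its top 98 mm above the bench; the bar lies along the pointer line.
- pointer (a point): Point on the line of the white pointer, 42 mm from the knob's axis, 61 mm above the bench; turns with the knob.
- bezel (a joint): Angle of the stiff aluminium dial ring (100 mm diameter) under the knob that carries the red mark, measured like the knob's angle: the pointer is at the middle of the mark when both joints are equal. Not to be moved.
- mark (a point): Middle of the red mark (13 mm by 8.5 mm) on the dial ring, 42 mm from the knob's axis, 61 mm above the bench; the pointer point coincides with it when the knob is set.
- dish_a: Closed pale yellow Petri dish, 72 mm diameter, 16 mm tall, lying in the chamber. Origin under its middle.
- dish_b: Closed pink-red Petri dish, 72 mm diameter, 16 mm tall, lying in the chamber. Origin under its middle.
- flask: Conical glass flask, 84 mm diameter at the base, 130 mm tall. Origin under its middle.
- beaker: Glass beaker, 80 mm diameter, 100 mm tall. Origin under its middle.
- bottle: White plastic bottle with red cap, 68 mm diameter, 160 mm tall. Origin under its middle.
- carton: Small green carton, 75 by 50 mm, 35 mm tall. Origin under its middle.
- tub: Pale open plastic tub, 110 by 150 mm, 60 mm tall. Origin under its middle.
There are look-alikes about, which are no part of the job. There is more than one size of the clip; the job needs the largest.

How it is judged:
On the way, in this order (a step that is already met when the one before it is completed fails the run):
1. the thermometer is clipped over the marked stretch of the front wall and let go (x of clip_mouth in the frame of rim between -0.012 and 0.012 m and y of clip_mouth in the frame of rim between -0.06 and 0.06 m and z of clip_mouth in the frame of rim below -0.01 m and angle between clip_mouth's own z axis and vertical below 0.35 rad and contact force between clip and the fingers below 0.2 N), for 0.3 s.
2. the knob's pointer is in the red mark (distance between pointer and mark below 0.0046 m), for 0.2 s.
At the end, for the whole second after the job is handed in: The clip straddles the front wall: mouth point at least 10 mm below the edge, within 12 mm of the wall's middle across and 60 mm of the marked stretch's middle along it, upright within 0.35 rad, at rest; the pointer is within 4.6 mm (0.11 rad) of the red mark's middle, the knob at rest (x of clip_mouth in the frame of rim between -0.012 and 0.012 m and y of clip_mouth in the frame of rim between -0.06 and 0.06 m and z of clip_mouth in the frame of rim below -0.01 m and angle between clip_mouth's own z axis and vertical below 0.35 rad and distance between pointer and mark below 0.0046 m and linear speed of clip below 0.02 m/s and velocity of joint knob between -0.05 and 0.05 rad/s); the robot touches nothing.
It fails at once if a dish, glass or other bystander is shifted by more than 40 mm (distance of any of dish_a, dish_b, flask, beaker, bottle, carton, tub from where it was at the start of the episode above 0.04 m).
It fails at once if the dial ring is turned by more than 5 mm at the mark (distance of mark from where it was at the start of the episode above 0.005 m).
It also fails if it takes over 61 s, if anything falls off the work surface, if the arm or the gripper's body presses on something with over 40 N, if the wrist force passes 120 N, or if a joint passes its speed limit or range.

### The arm

A 6-joint arm with a two-finger parallel gripper is mounted at the origin on the work surface. World frame = base frame: x ahead of the robot, y to its left, z up, the work surface at z = 0. Lengths are in m, angles in rad, forces in N, time in s.
With the tool pointing down it reaches from about 0.375 to 0.9 m from the base axis. Payload 3.1 kg.
Tool frame: the origin (TCP) lies on the mounting face of the last link; the fingertips stand 173 mm ahead of it and the grasp point (between the pads) lies 155 mm ahead of it; z points along the fingers, y is the direction in which the jaws open and shut (so a half turn about z gives the same grasp; the last joint's range is limited). The gripper opens to 85 mm and grips with 20 to 120 N. Pads are 22 mm wide; open, the fingers measure 114 mm over their backs; the gripper's body (76 mm by 85 mm) begins 54 mm behind the grasp point. The pads swing forward as they close: fully open they stand 13 mm farther back than shut.
Start: joints at [0.983, 0.527, 1.433, -0, 1.181, -0.178], TCP at [0.249, 0.573, 0.405] pointing down, gripper open.
Joint ranges: [-3.08, 3.08], [-0.75, 2.2], [0.22, 2.44], [-1.43, 4.57], [0, 2.65], [-2.85, 2.85]. Speed limits (rad/s): [2.79, 2.79, 3.14, 3.14, 3.14, 3.14].

### API

Orientations are given as a rotation vector (axis times angle).
In Python, from plant import sense, read_camera, job_done gives the robot as it stands.
- The arm moves only by the shell command python3 -m crank 'ROWS'. ROWS is JSON, a list of rows, each a list of 3 entries, a list of its own where there are three numbers: the shift along the tool's x, y, z in cm, then the turn about the tool's z in degrees, then the opening, from 0 (shut) to 1 (fully open). A call has 1 to 20 rows; each row shifts and turns the commanded pose from where the row before left it, along the tool's axes as they then stand; what a row does not reach is not made up. A row lasts 1/12 s, in which the tool goes at most 41.7 mm and 7.16 degrees, less where a joint would pass 70% of its speed; a pose out of reach is approached as far as the arm can. A call with a gripper value outside its range is refused whole. The fingers move at their own pace and stop on an object; the grip force is fixed at half the most. Time passes only in rows, so rows that do not move let the fingers close. It gives the time, the measured TCP pose, the force and the opening at its end, in the units of the state.
- sense(): the state, without advancing time (a new reading comes with each control period).
- read_camera(name): name is "scene" or "top"; returns a dict with "color" (420x560x3 uint8, red, green, blue), "depth" (420x560 float32, m along the optical axis (not along the pixel's ray), 0 where there is no reading), "K" (3x3 intrinsics, pixels), "R" (3x3) and "t" (3): a world point X has camera coordinates R X + t. Camera axes: x right, y down, z forward; pixel columns grow to the right and rows downward; lengths in m; the calibration is good to about 2 mm. A picture is of the moment at which its call begins.
- job_done(): hands the job in, once; it reports no verdict.
The state is a dict: "clock": time; "q": joint angles; "qd": joint speeds; "tau": joint torques, N m; "eef_pos": TCP position; "orientation": TCP orientation; "wrist_force": force on the tool from outside, world axes, zero at the start; "ft_torque": the same for the moment, N m; "gripper_width": opening from 0.0 (shut) to 1.0 (fully open).
Only numpy, scipy, OpenCV 4.12 (cv2) and the standard library are available. Lean on these libraries where they do the work, as an engineer would, in place of code of your own. Each camera call takes 0.05 s, during which the arm holds its last target. There are 200 camera calls.

## Working session

There is one attempt and no reset: what is moved stays moved. The work goes in short steps, Python scripts to look and compute and a shell command to move; the robot and the scene stay as the last step left them, time stands still between calls to the robot, and variables do not carry over. Pictures are saved under pics/ and viewed, about 8 in all and at most 12, crops included, and the job is handed in when it is done.

```bash
mkdir -p pics; ls; cat > h.py <<'E'
import numpy as np, cv2
from plant import sense, read_camera, job_done
def shot(n, f=None):
    c=read_camera(n)
    if f: cv2.imwrite(f,cv2.cvtColor(c['color'],cv2.COLOR_RGB2BGR)); np.savez(f[:-4]+'.npz',**c)
    return c
def ray(c,u,v,z):
    C=-c['R'].T@c['t']; d=c['R'].T@np.linalg.inv(c['K'])@np.array([u,v,1.]); return C+d*(z-C[2])/d[2]
def cloud(c):
    v,u=np.indices(c['depth'].shape); d=c['depth']
    P=np.stack([u*d,v*d,d],-1)@np.linalg.inv(c['K']).T
    return (P-c['t'])@c['R']
E
python3 - <<'E'
from h import *
print(sense())
for n in('scene','top'):
    c=shot(n,f'pics/{n}0.png'); print(n,c['K'].tolist(),(-c['R'].T@c['t']).round(3),c['R'].round(2).tolist())
E
```

```text
pics
{'clock': 0.0, 'q': array([ 9.82514849e-01,  5.28489215e-01,  1.43391232e+00, -2.96656070e-05,
        1.18137775e+00, -1.78523409e-01]), 'qd': array([-9.38115311e-04, -8.90368050e-05, -6.70827210e-05, -1.53755853e-03,
        1.83140715e-04,  1.39415097e-03]), 'tau': array([-1.59877436e-03, -4.42342329e+01, -1.78022629e+01, -2.75061320e-04,
        8.43391987e-03,  2.31036523e-05]), 'eef_pos': array([0.24878795, 0.57297487, 0.40371585]), 'orientation': array([-0.63897409, -3.07511419,  0.00320069]), 'wrist_force': array([-0.11678615, -0.54421228, -0.07312535]), 'ft_torque': array([-0.0076791 , -0.03314061,  0.0226561 ]), 'gripper_width': 0.9976203593669057}
scene [[413.662394295363, 0.0, 282.66324063433103], [0.0, 413.662394295363, 208.6752962828357], [0.0, 0.0, 1.0]] [ 1.493 -0.044  0.724] [[-0.07, 1.0, -0.01], [0.57, 0.03, -0.82], [-0.82, -0.07, -0.57]]
top [[405.84790732158075, 0.0, 280.5745673105436], [0.0, 405.84790732158075, 211.20940954884463], [0.0, 0.0, 1.0]] [ 0.525 -0.108  1.148] [[0.02, -1.0, 0.01], [-1.0, -0.02, -0.06], [0.07, -0.01, -1.0]]
```

View pics/scene0.png

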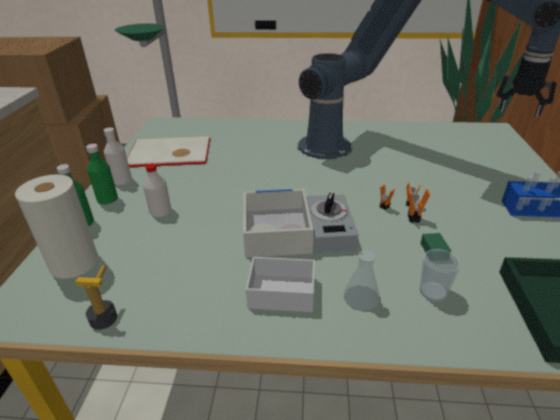

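View pics/top0.png

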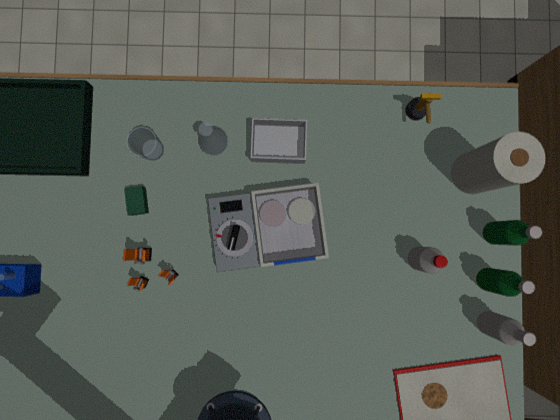

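Scene: the warmer is at top-view (265,230), with the blue strip at (295,260) and the knob at (235,236). Three orange clips stand at (137,255), (137,282) and (168,272). Next I measure them.

```bash
cat > m.py <<'E'
from h import *
import sys
a=[np.load(f'pics/{n}0.npz') for n in('top','scene')]
a=[{k:c[k] for k in c} for c in a]
def masks(c):
    h=cv2.cvtColor(c['color'],cv2.COLOR_RGB2HSV); return h
for n,c in zip(('top','scene'),a):
    h=masks(c); P=cloud(c)
    o=((h[...,0]>5)&(h[...,0]<19)&(h[...,1]>150)&(h[...,2]>70)).astype(np.uint8)
    o=cv2.morphologyEx(o,cv2.MORPH_CLOSE,np.ones((3,3)))
    N,L,S,_=cv2.connectedComponentsWithStats(o)
    for i in range(1,N):
        if S[i,4]<25: continue
        Q=P[L==i]; Q=Q[(Q[:,2]>0.005)&(Q[:,2]<.2)]
        if len(Q)<10 or Q[:,1].mean()<0: continue
        t=Q[Q[:,2]>np.percentile(Q[:,2],98)-.02]
        print(n,'orange',S[i],'mean',Q.mean(0).round(3),'zmax',np.percentile(Q[:,2],[2,98]).round(3),'top',t.mean(0).round(3), cv2.minAreaRect((t[:,:2]*1000).astype(np.float32)))
    for nm,m in(('blue',(h[...,0]>100)&(h[...,0]<125)&(h[...,1]>150)),('red',((h[...,0]<5)|(h[...,0]>174))&(h[...,1]>150))):
        for i,(x) in enumerate([0]):
            N,L,S,ce=cv2.connectedComponentsWithStats(m.astype(np.uint8))
            for i in range(1,N):
                if S[i,4]>5 and 180<ce[i][0]<360: 
                    Q=P[L==i]; print(n,nm,S[i],ce[i].round(1),Q.mean(0).round(3),cv2.minAreaRect(np.argwhere(L==i)[:,::-1].astype(np.float32)))
c=a[0]; P=cloud(c)
b=c['color']
def crop(c,x,y,w,h,s): return cv2.resize(c['color'][y:y+h,x:x+w,::-1],None,fx=s,fy=s,interpolation=cv2.INTER_CUBIC)
A=crop(a[0],110,235,80,60,5);B=crop(a[0],200,180,135,95,3)[:300,:400];C=crop(a[1],370,175,80,60,5);D=crop(a[1],290,180,80,60,5)
B=cv2.resize(crop(a[0],200,195,80,60,5),(400,300))
cv2.imwrite('pics/crop0.png',np.vstack([np.hstack([A,B]),np.hstack([C,D])]))
# wall top height points
w=P[(P[...,2]>.07)&(P[...,2]<.09)&(P[...,1]>-.35)&(P[...,1]<.05)&(P[...,0]>.3)&(P[...,0]<.65)]
print(len(w),cv2.minAreaRect((w[:,:2]*1000).astype(np.float32)))
E
python3 m.py
```

```text
top orange [123 249  16  12 162] mean [0.476 0.276 0.075] zmax [0.049 0.1  ] top [0.476 0.281 0.092] ((475.2890625, 282.30670166015625), (10.826401710510254, 28.334115982055664), 87.82079315185547)
top orange [142 249   7  13  76] mean [0.474 0.238 0.073] zmax [0.027 0.1  ] top [0.473 0.234 0.096] ((473.4190979003906, 233.8280792236328), (7.333893299102783, 28.276309967041016), 83.03580474853516)
top orange [159 270  11   8  60] mean [0.425 0.19  0.054] zmax [0.033 0.073] top [0.428 0.192 0.065] ((428.0657653808594, 192.5654296875), (8.077030181884766, 17.389305114746094), 46.34805679321289)
top orange [168 276   6   9  29] mean [0.409 0.172 0.056] zmax [0.037 0.074] top [0.406 0.169 0.068] ((406.2483825683594, 169.2252655029297), (5.497306823730469, 17.464733123779297), 43.61652374267578)
top orange [127 278  19  13 116] mean [0.399 0.265 0.053] zmax [0.028 0.073] top [0.401 0.266 0.066] ((397.7759094238281, 261.4885559082031), (40.26108932495117, 19.361751556396484), 68.00139617919922)
top blue [274 257  41   8 114] [294.1 260.3] [ 0.467 -0.154  0.081] ((294.041259765625, 260.30520
[... 1233 characters left out ...]
81 186   4   9  29] mean [0.409 0.169 0.057] zmax [0.046 0.07 ] top [0.41  0.168 0.06 ] ((409.0252685546875, 168.67115783691406), (6.578672885894775, 19.963991165161133), 56.62009048461914)
scene orange [381 190  13  16  58] mean [0.426 0.184 0.036] zmax [0.015 0.069] top [0.43  0.192 0.061] ((428.6280212402344, 193.04312133789062), (5.144889831542969, 15.552719116210938), 50.97362518310547)
scene orange [417 190  12  26 111] mean [0.483 0.272 0.065] zmax [0.026 0.097] top [0.481 0.278 0.089] ((479.8975830078125, 278.4792785644531), (8.387140274047852, 25.96672248840332), 80.1511001586914)
837 ((553.521240234375, -94.43351745605469), (200.0003204345703, 273.93328857421875), 7.91536283493042)
```

View pics/crop0.png

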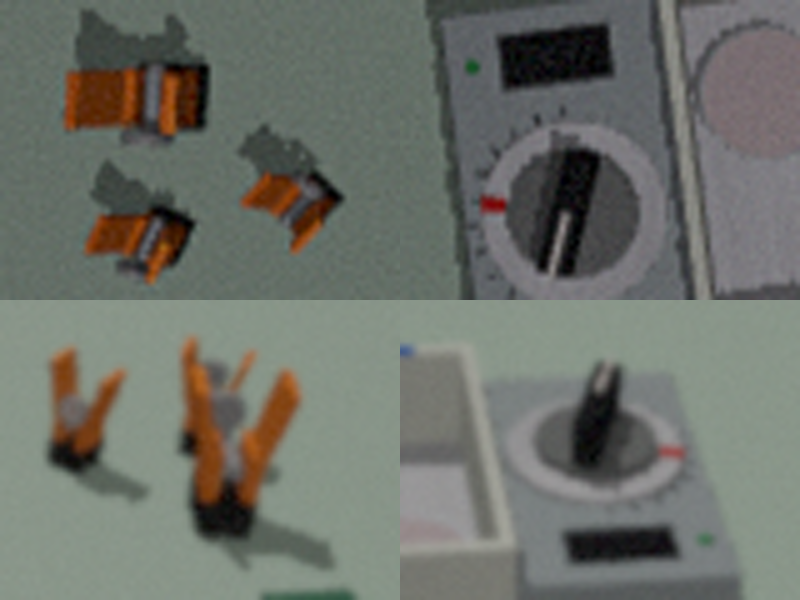

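Crops: the top-left clip (top view 137,255) is the largest, at 98 mm tall. Its handles part along world y and its dial is on the world -x side. The pointer is roughly towards -x (crop 555,250), and the mark is at crop (493,204), i.e. +y. Next I compute the geometry and the moves.

```bash
cat > go.py <<'E'
from h import *
from scipy.spatial.transform import Rotation as Ro
def go(x,y,z,yawy):
    "needed turn about tool z (deg) so that tool y lies at world angle yawy, then shift cm in the turned axes"
    s=sense(); R=Ro.from_rotvec(s['orientation']).as_matrix()
    a=np.degrees(np.arctan2(R[1,1],R[0,1]))
    print('clock',round(s['clock'],2),'pos',s['eef_pos'].round(4),'tooly',a.round(1),'q',s['q'].round(2),'grip',round(s['gripper_width'],3),'F',s['wrist_force'].round(1),'tz',R[:,2].round(3))
    for k in(0,180):
        t=-((yawy+k-a+180)%360-180)   # tool z down: + turn is clockwise from above
        R2=R@Ro.from_euler('z',t,degrees=True).as_matrix()
        d=R2.T@(np.array([x,y,z])-s['eef_pos'])*100
        print('turn',t.round(1),'q6->',round(s['q'][5]+np.radians(t),2),'shift cm after turn',d.round(2),'| before turn',(R.T@(np.array([x,y,z])-s['eef_pos'])*100).round(2))
E
python3 - <<'E'
from go import *
go(.476,.2575,.38,87.5)
E
```

```text
clock 0.1 pos [0.2488 0.573  0.4038] tooly 66.5 q [ 0.98  0.53  1.43 -0.    1.18 -0.18] grip 1.001 F [ 0.1 -0.1  0.7] tz [-0.001 -0.002 -1.   ]
turn -21.0 q6-> -0.54 shift cm after turn [-24.07 -30.52   2.41] | before turn [-33.41 -19.88   2.41]
turn 159.0 q6-> 2.6 shift cm after turn [24.07 30.52  2.41] | before turn [-33.41 -19.88   2.41]
```

```bash
python3 -m crank '[[[0,0,0],-7,1],[[0,0,0],-7,1],[[0,0,0],-7,1],[[-2.19,-2.775,0.2],0,1],[[-2.19,-2.775,0.2],0,1],[[-2.19,-2.775,0.2],0,1],[[-2.19,-2.775,0.2],0,1],[[-2.19,-2.775,0.2],0,1],[[-2.19,-2.775,0.2],0,1],[[-2.19,-2.775,0.2],0,1],[[-2.19,-2.775,0.2],0,1],[[-2.19,-2.775,0.2],0,1],[[-2.19,-2.775,0.2],0,1],[[-2.19,-2.775,0.2],0,1],[[0,0,0],0,1],[[0,0,0],0,1]]'
python3 - <<'E'
from go import *
go(.476,.2575,.235,87.5)
E
```

```text
clock: 1.43
eef_pos: [0.4775, 0.2562, 0.3822]
orientation: [-0.074, -3.14, 0.0]
wrist_force: [-0.2, 0.3, 0.5]
gripper_width: 0.999
clock 1.43 pos [0.4775 0.2562 0.3822] tooly 87.3 q [ 0.29  0.45  1.67  0.    1.03 -1.24] grip 0.999 F [-0.2  0.3  0.5] tz [-0.001 -0.    -1.   ]
turn -0.2 q6-> -1.24 shift cm after turn [ 0.14  0.13 14.72] | before turn [ 0.14  0.13 14.72]
turn 179.8 q6-> 1.9 shift cm after turn [-0.14 -0.13 14.72] | before turn [ 0.14  0.13 14.72]
```

```bash
python3 -m crank '[[[0.14,0.13,2.5],0,1],[[0,0,2.5],0,1],[[0,0,2.5],0,1],[[0,0,2.5],0,1],[[0,0,2.4],0,1],[[0,0,2.3],0,1],[[0,0,0],0,1],[[0,0,0],0,1]]'
python3 - <<'E'
from go import *
go(.476,.2575,.235,87.5)
a,b=shot('scene'),shot('top')
A=cv2.resize(a['color'][140:240,350:450,::-1],(400,400),interpolation=2);B=cv2.resize(b['color'][210:310,90:190,::-1],(400,400),interpolation=2)
cv2.imwrite('pics/g1.png',np.hstack([A,B]))
E
```

```text
clock: 2.1
eef_pos: [0.4739, 0.26, 0.2348]
orientation: [-0.066, -3.137, 0.001]
wrist_force: [-0.1, -0.5, 0.0]
gripper_width: 1.001
clock 2.1 pos [0.4739 0.26   0.2348] tooly 87.6 q [ 0.29  0.68  1.77  0.    0.69 -1.23] grip 1.001 F [-0.1 -0.5  0. ] tz [-0.004 -0.001 -1.   ]
turn 0.1 q6-> -1.23 shift cm after turn [-0.22 -0.24 -0.02] | before turn [-0.22 -0.25 -0.02]
turn -179.9 q6-> -4.37 shift cm after turn [ 0.22  0.24 -0.02] | before turn [-0.22 -0.25 -0.02]
```

View pics/g1.png

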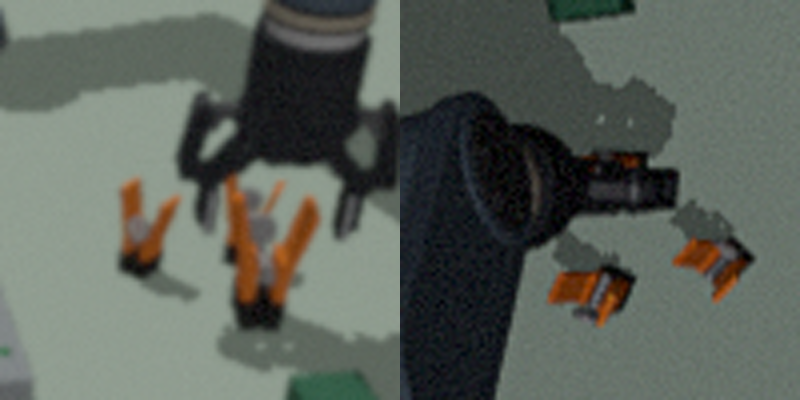

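The fingers straddle the large clip: fingertips in the left panel at (205,220) and (345,230), handles between them at 232–318. I'll make a small correction and close.

```bash
python3 -m crank '[[[-0.22,-0.15,0],0,1],[[0,0,0],0,0.8],[[0,0,0],0,0.6],[[0,0,0],0,0.4],[[0,0,0],0,0.2],[[0,0,0],0,0],[[0,0,0],0,0],[[0,0,0],0,0],[[0,0,0],0,0],[[0,0,0],0,0],[[0,0,0],0,0]]'
python3 - <<'E'
from go import *
go(.476,.2575,.235,87.5)
E
python3 -m crank '[[[0,0,0],0,0],[[0,0,-1],0,0],[[0,0,-2],0,0],[[0,0,-3],0,0],[[0,0,-3],0,0],[[0,0,-3],0,0],[[0,0,0],0,0],[[0,0,0],0,0]]'
python3 - <<'E'
from go import *
go(.467,-.154,.32,7.9)
a,b=shot('scene'),shot('top')
A=cv2.resize(a['color'][110:210,350:450,::-1],(400,400),interpolation=2);B=cv2.resize(b['color'][210:310,90:190,::-1],(400,400),interpolation=2)
cv2.imwrite('pics/g2.png',np.hstack([A,B]))
E
```

```text
clock: 3.12
eef_pos: [0.4793, 0.259, 0.2389]
orientation: [0.07, 3.132, 0.008]
wrist_force: [-0.6, 6.0, 13.3]
gripper_width: 0.379
clock 3.12 pos [0.4793 0.259  0.2389] tooly 87.4 q [ 0.29  0.67  1.77  0.    0.69 -1.24] grip 0.379 F [-0.6  6.  13.3] tz [ 0.009  0.005 -1.   ]
turn -0.1 q6-> -1.24 shift cm after turn [ 0.32 -0.17  0.39] | before turn [ 0.32 -0.17  0.39]
turn 179.9 q6-> 1.9 shift cm after turn [-0.32  0.17  0.39] | before turn [ 0.32 -0.17  0.39]
clock: 3.78
eef_pos: [0.4773, 0.2575, 0.3578]
orientation: [0.068, 3.137, 0.002]
wrist_force: [0.3, -0.2, -1.2]
gripper_width: 0.381
clock 3.78 pos [0.4773 0.2575 0.3578] tooly 87.5 q [ 0.29  0.48  1.69 -0.    0.97 -1.24] grip 0.381 F [ 0.3 -0.2 -1.2] tz [ 0.004  0.001 -1.   ]
turn 79.6 q6-> 0.15 shift cm after turn [-40.62  -6.69   3.74] | before turn [ -0.74 -41.16   3.74]
turn -100.4 q6-> -2.99 shift cm after turn [40.62  6.69  3.74] | before turn [ -0.74 -41.16   3.74]
```

View pics/g2.png

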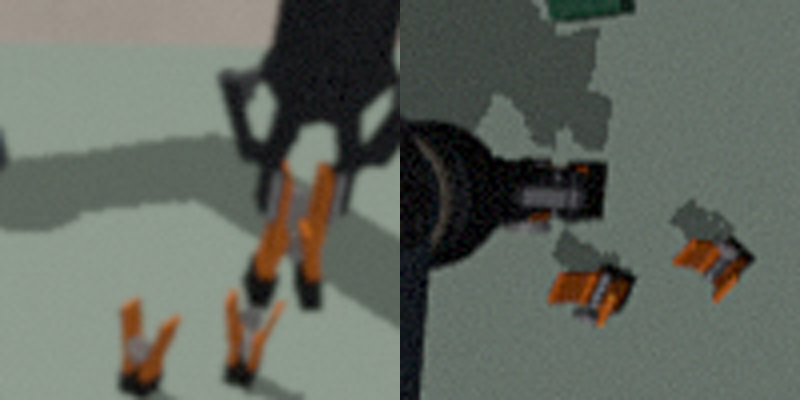

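The clip is held with its jaws parted: left panel, jaw tips at (260,300) and (310,305). Now I measure the tip height and position relative to the TCP.

```bash
python3 - <<'E'
from go import *
c=shot('scene'); P=cloud(c); h=cv2.cvtColor(c['color'],cv2.COLOR_RGB2HSV)
m=(abs(P[...,0]-.477)<.05)&(abs(P[...,1]-.2575)<.05)&(P[...,2]>.095)&(P[...,2]<.22)
b=m&(h[...,2]<60)&(P[...,2]<.16); o=m&(h[...,0]>4)&(h[...,0]<19)&(h[...,1]>150)
for n,k in(('black',b),('or',o)):
    Q=P[k]; v,u=np.nonzero(k); print(n,k.sum(),Q.min(0).round(3),Q.max(0).round(3),Q.mean(0).round(3))
    for z0 in np.arange(.1,.2,.01):
        q=Q[(Q[:,2]>=z0)&(Q[:,2]<z0+.01)]
        if len(q): print(z0.round(2),len(q),'x',q[:,0].min().round(3),q[:,0].max().round(3),'y',np.percentile(q[:,1],[0,25,50,75,100]).round(3))
t=shot('top');print([ray(t,*p,.08)[:2].round(4) for p in((274.5,263),(294.04,260.3),(314,257.5))])
E
```

```text
black 76 [0.464 0.232 0.118] [0.492 0.277 0.141] [0.485 0.25  0.13 ]
0.11 2 x 0.488 0.489 y [0.236 0.236 0.237 0.238 0.239]
0.12 34 x 0.464 0.49 y [0.232 0.234 0.24  0.269 0.277]
0.13 34 x 0.465 0.491 y [0.232 0.234 0.24  0.266 0.273]
0.14 6 x 0.476 0.492 y [0.262 0.264 0.265 0.266 0.269]
or 229 [0.459 0.234 0.139] [0.491 0.273 0.219] [0.482 0.255 0.175]
0.13 4 x 0.476 0.487 y [0.234 0.234 0.236 0.239 0.241]
0.14 38 x 0.46 0.491 y [0.234 0.237 0.254 0.267 0.273]
0.15 29 x 0.464 0.488 y [0.236 0.239 0.241 0.264 0.27 ]
0.16 34 x 0.464 0.49 y [0.239 0.242 0.248 0.264 0.27 ]
0.17 35 x 0.459 0.49 y [0.238 0.245 0.263 0.265 0.271]
0.18 25 x 0.465 0.491 y [0.238 0.245 0.265 0.267 0.271]
0.19 22 x 0.47 0.488 y [0.241 0.243 0.265 0.267 0.271]
[array([ 0.4589, -0.1028]), array([ 0.4668, -0.1538]), array([ 0.4749, -0.206 ])]
```

```bash
python3 -m crank '[[[0,0,-0.5],7,0],[[0,0,-0.5],7,0],[[0,0,-0.5],7,0],[[0,0,0],7,0],[[0,0,0],7,0],[[0,0,0],7,0],[[0,0,0],7,0],[[0,0,0],7,0],[[0,0,0],7,0],[[0,0,0],7,0],[[0,0,0],7,0],[[0,0,0],2.6,0],[[0,0,0],0,0]]'
python3 -m crank '[[[-1.5,-0.25,0],0,0],[[-3,-0.5,0],0,0],[[-3,-0.5,0],0,0],[[-3,-0.5,0],0,0],[[-3,-0.5,0],0,0],[[-3,-0.5,0],0,0],[[-3,-0.5,0],0,0],[[-3,-0.5,0],0,0],[[-3,-0.5,0],0,0],[[-3,-0.5,0],0,0],[[-3,-0.5,0],0,0],[[-3,-0.5,0],0,0],[[-3,-0.5,0],0,0],[[-3,-0.5,0],0,0],[[0,0,0],0,0],[[0,0,0],0,0],[[0,0,0],0,0]]'
python3 - <<'E'
from go import *
go(.469,-.154,.350,7.9)
a,b=shot('scene','pics/s3.png'),shot('top','pics/t3.png')
A=cv2.resize(a['color'][120:220,230:330,::-1],(400,400),interpolation=2);B=cv2.resize(b['color'][200:300,230:330,::-1],(400,400),interpolation=2)
cv2.imwrite('pics/g3.png',np.hstack([A,B]))
P=cloud(a);h=cv2.cvtColor(a['color'],cv2.COLOR_RGB2HSV)
m=(abs(P[...,0]-.469)<.06)&(abs(P[...,1]+.154)<.06)&(P[...,2]>.09)&(P[...,2]<.2)
m&=(h[...,2]<60)|((h[...,0]>4)&(h[...,0]<19)&(h[...,1]>150))
for z0 in np.arange(.09,.2,.01):
    q=P[m&(P[...,2]>=z0)&(P[...,2]<z0+.01)]
    if len(q): print(z0.round(2),len(q),'x',np.percentile(q[:,0],[0,10,25,50,75,90,100]).round(3),'y',np.percentile(q[:,1],[0,50,100]).round(3))
E
```

```text
clock: 5.07
eef_pos: [0.4769, 0.2575, 0.3691]
orientation: [-2.062, -2.367, 0.005]
wrist_force: [0.3, -0.2, 0.4]
gripper_width: 0.382
clock: 6.48
eef_pos: [0.4657, -0.1525, 0.3699]
orientation: [-2.061, -2.367, 0.0]
wrist_force: [0.0, 0.7, -0.4]
gripper_width: 0.377
clock 6.48 pos [ 0.4657 -0.1525  0.3699] tooly 7.9 q [-0.54  0.4   1.8   0.    0.94 -0.68] grip 0.377 F [ 0.   0.7 -0.4] tz [-0.002  0.002 -1.   ]
turn 0.0 q6-> -0.68 shift cm after turn [-0.2   0.31  1.99] | before turn [-0.2   0.31  1.99]
turn -180.0 q6-> -3.82 shift cm after turn [ 0.2  -0.31  1.99] | before turn [-0.2   0.31  1.99]
0.13 13 x [0.486 0.487 0.487 0.489 0.49  0.49  0.491] y [-0.157 -0.149 -0.132]
0.14 37 x [0.484 0.484 0.485 0.487 0.489 0.49  0.493] y [-0.159 -0.145 -0.132]
0.15 38 x [0.48  0.482 0.484 0.486 0.487 0.488 0.492] y [-0.16  -0.145 -0.131]
0.16 36 x [0.478 0.48  0.482 0.483 0.485 0.486 0.488] y [-0.159 -0.146 -0.132]
0.17 37 x [0.476 0.478 0.479 0.482 0.484 0.484 0.488] y [-0.159 -0.148 -0.134]
0.18 31 x [0.476 0.479 0.48  0.482 0.482 0.485 0.487] y [-0.159 -0.145 -0.134]
0.19 15 x [0.477 0.479 0.48  0.482 0.482 0.483 0.483] y [-0.156 -0.14  -0.134]
```

View pics/g3.png

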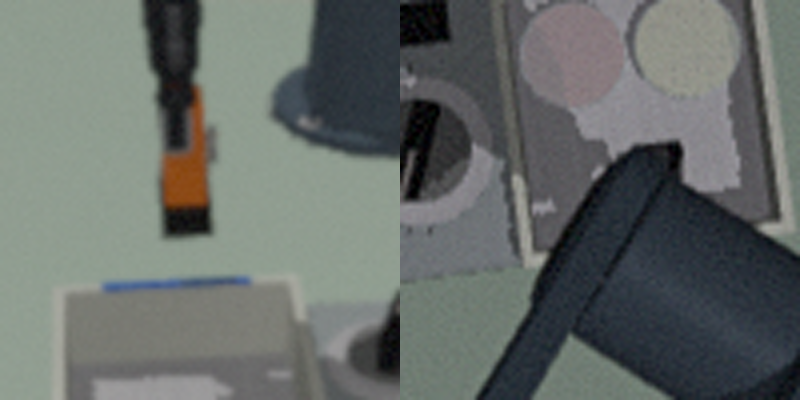

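The clip hangs squarely above the blue strip (left panel: jaws at 187,220, strip at 105–250,285). Descending.

```bash
python3 -m crank '[[[0,0.15,1],0,0],[[0,0,1],0,0],[[0,0,1],0,0],[[0,0,1],0,0],[[0,0,1],0,0],[[0,0,0.8],0,0],[[0,0,0.7],0,0],[[0,0,0],0,0],[[0,0,0],0,0]]'
python3 -m crank '[[[0,0,0.8],0,0],[[0,0,0.8],0,0],[[0,0,0],0,0],[[0,0,0],0,0],[[0,0,0],0,0]]'
python3 - <<'E'
from go import *
go(.467,-.154,.289,7.9)
a=shot('scene')
cv2.imwrite('pics/g4.png',cv2.resize(a['color'][120:220,230:330,::-1],(400,400),interpolation=2))
E
```

```text
clock: 7.33
eef_pos: [0.4677, -0.1523, 0.3053]
orientation: [-2.061, -2.369, 0.0]
wrist_force: [1.1, 0.9, 0.1]
gripper_width: 0.373
clock: 7.75
eef_pos: [0.4677, -0.1527, 0.2897]
orientation: [2.063, 2.369, 0.0]
wrist_force: [-0.2, 0.0, -1.5]
gripper_width: 0.38
clock 7.75 pos [ 0.4677 -0.1527  0.2897] tooly 7.9 q [-0.54  0.54  1.87  0.    0.74 -0.68] grip 0.38 F [-0.2  0.  -1.5] tz [ 0.  0. -1.]
turn 0.0 q6-> -0.68 shift cm after turn [-0.12 -0.09  0.07] | before turn [-0.12 -0.09  0.07]
turn -180.0 q6-> -3.82 shift cm after turn [0.12 0.09 0.07] | before turn [-0.12 -0.09  0.07]
```

View pics/g4.png

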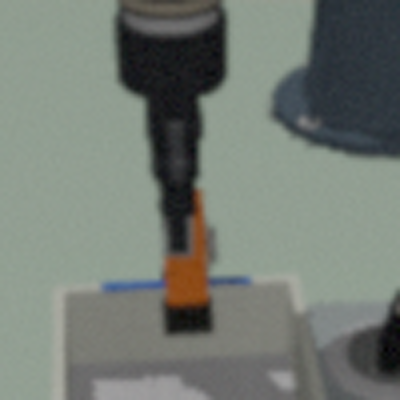

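The jaws straddle the wall with no contact force (inner jaw visible inside at 188,318). Release slowly.

```bash
python3 -m crank '[[[0,0,0],0,0.45],[[0,0,0],0,0.5],[[0,0,0],0,0.6],[[0,0,0],0,0.7],[[0,0,0],0,0.85],[[0,0,0],0,1],[[0,0,0],0,1],[[0,0,0],0,1],[[0,0,0],0,1],[[0,0,0],0,1],[[0,0,0],0,1],[[0,0,0],0,1]]'
python3 -m crank '[[[0,0,-1],0,1],[[0,0,-2],0,1],[[0,0,-3],0,1],[[0,0,-3],0,1],[[0,0,-3],0,1],[[0,0,0],0,1],[[0,0,0],0,1],[[0,0,0],0,1],[[0,0,0],0,1]]'
python3 - <<'E'
from go import *
go(.527,.006,.33,74)
a,b=shot('scene','pics/s5.png'),shot('top','pics/t5.png')
A=cv2.resize(a['color'][140:240,260:360,::-1],(400,400),interpolation=2);B=cv2.resize(b['color'][200:300,210:310,::-1],(400,400),interpolation=2)
cv2.imwrite('pics/g5.png',np.hstack([A,B]))
P=cloud(a);h=cv2.cvtColor(a['color'],cv2.COLOR_RGB2HSV)
m=(abs(P[...,0]-.469)<.06)&(abs(P[...,1]+.154)<.06)&(P[...,2]>.03)&(P[...,2]<.2)
m&=((h[...,0]>4)&(h[...,0]<19)&(h[...,1]>150))
q=P[m];print('orange',m.sum(),q.min(0).round(3),q.max(0).round(3),q.mean(0).round(3))
E
```

```text
clock: 8.8
eef_pos: [0.4677, -0.1526, 0.2897]
orientation: [-2.063, -2.37, -0.0]
wrist_force: [0.3, 1.0, 0.5]
gripper_width: 1.001
clock: 9.55
eef_pos: [0.4671, -0.1523, 0.4084]
orientation: [-2.061, -2.367, 0.001]
wrist_force: [0.3, 0.1, -0.4]
gripper_width: 1.002
clock 9.55 pos [ 0.4671 -0.1523  0.4084] tooly 7.9 q [-0.54  0.34  1.76 -0.    1.05 -0.68] grip 1.002 F [ 0.3  0.1 -0.4] tz [-0.003  0.002 -1.   ]
turn -66.1 q6-> -1.83 shift cm after turn [-1.42 16.86  7.85] | before turn [14.84  8.13  7.85]
turn 113.9 q6-> 1.31 shift cm after turn [  1.42 -16.86   7.85] | before turn [14.84  8.13  7.85]
orange 269 [ 0.442 -0.163  0.074] [ 0.493 -0.133  0.155] [ 0.477 -0.148  0.122]
```

View pics/g5.png

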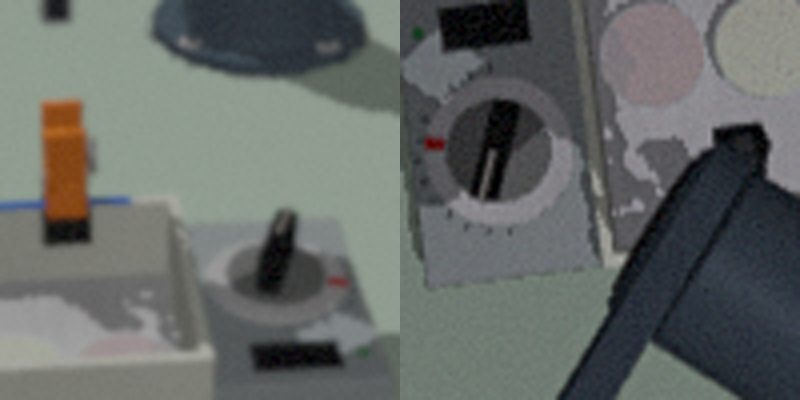

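The clip stands upright on the wall, jaw inside at (67,230). Next I check how deep it sits, and refine the knob angles.

```bash
python3 - <<'E'
from h import *
c=dict(np.load('pics/s5.npz')); P=cloud(c);h=cv2.cvtColor(c['color'],cv2.COLOR_RGB2HSV)
m=(P[...,0]>.44)&(P[...,0]<.52)&(abs(P[...,1]+.154)<.06)&(P[...,2]>.02)&(P[...,2]<.2)
bl=m&(h[...,0]>100)&(h[...,0]<125)&(h[...,1]>150); print('blue z',np.percentile(P[bl],[5,50,95],axis=0).round(4).tolist())
u0=275
for v in range(155,205):
    for u in (276,):
        print(v,u,P[v,u].round(3),c['color'][v,u], 'm' if m[v,u] else '')
t=dict(np.load('pics/t5.npz')); h=cv2.cvtColor(t['color'],cv2.COLOR_RGB2HSV)
E
```

```text
Traceback (most recent call last):
IndexError: index -1 is out of bounds for axis 0 with size 0
```

```bash
python3 - <<'E'
from h import *
c=dict(np.load('pics/s5.npz')); P=cloud(c)
for v in range(162,206): print(v,P[v,276].round(3),c['color'][v,276],'|',P[v,288].round(3) if 185<v<200 else '',c['color'][v,288] if 185<v<200 else '')
E
```

```text
162 [ 0.142 -0.179  0.001] [144 157 145] |  
163 [ 0.148 -0.179  0.   ] [146 156 143] |  
164 [ 0.156 -0.178  0.   ] [152 143 123] |  
165 [ 0.445 -0.149  0.154] [162 115  82] |  
166 [ 0.445 -0.149  0.15 ] [150  85  40] |  
167 [ 0.445 -0.149  0.147] [140  74  24] |  
168 [ 0.45  -0.149  0.146] [137  72  22] |  
169 [ 1.493 -0.044  0.724] [139  71  21] |  
170 [ 0.451 -0.149  0.14 ] [136  70  19] |  
171 [ 0.446 -0.149  0.134] [148  79  18] |  
172 [ 0.488 -0.145  0.155] [167  94  28] |  
173 [ 0.49  -0.145  0.153] [163  90  31] |  
174 [ 0.489 -0.145  0.149] [143  79  26] |  
175 [ 0.492 -0.145  0.147] [133  71  25] |  
176 [ 0.486 -0.146  0.141] [130  68  20] |  
177 [ 0.484 -0.146  0.136] [131  68  18] |  
178 [ 0.487 -0.146  0.135] [133  69  25] |  
179 [ 0.488 -0.146  0.132] [132  69  15] |  
180 [ 0.486 -0.146  0.128] [129  65  15] |  
181 [ 0.487 -0.146  0.125] [130  67  21] |  
182 [ 0.49  -0.146  0.123] [131  68  16] |  
183 [ 0.485 -0.146  0.117] [132  71  24] |  
184 [ 0.484 -0.147  0.113] [131  67  19] |  
185 [ 0.483 -0.147  0.109] [131  69  18] |  
186 [ 0.482 -0.147  
[... 643 characters left out ...]
78] [92 48 24] | [ 0.465 -0.114  0.069] [124 123 117]
195 [ 0.481 -0.148  0.074] [43 26 16] | [ 0.461 -0.114  0.062] [124 124 117]
196 [ 0.483 -0.148  0.072] [22 20 15] | [ 0.463 -0.114  0.061] [123 124 118]
197 [ 0.483 -0.148  0.068] [10 16 17] | [ 0.463 -0.114  0.057] [120 121 114]
198 [ 0.485 -0.148  0.066] [16 17 11] | [ 0.463 -0.114  0.053] [124 125 117]
199 [ 0.482 -0.148  0.061] [15 17 13] | [ 0.461 -0.114  0.049] [123 125 118]
200 [ 0.485 -0.148  0.059] [49 50 47] |  
201 [ 0.47  -0.149  0.046] [92 94 88] |  
202 [ 0.465 -0.15   0.039] [117 118 110] |  
203 [ 0.471 -0.149  0.039] [121 122 114] |  
204 [ 0.47  -0.15   0.035] [121 122 116] |  
205 [ 0.471 -0.15   0.032] [122 124 116] |
```

Two readings (tip edge and handle top) put the tips at z≈0.0555, about 25 mm below the edge. That leaves the mouth about 15 mm below, which is enough. Now the knob bar and mark.

```bash
cat > k.py <<'E'
from go import *
def knob(t):
    P=cloud(t);h=cv2.cvtColor(t['color'],cv2.COLOR_RGB2HSV)
    near=np.hypot(P[...,0]-.527,P[...,1]-.006)<.06
    m=near&(P[...,2]>.088)&(P[...,2]<.106); Q=P[m][:,:2]
    r=cv2.minAreaRect((Q*1000).astype(np.float32)); c=Q.mean(0); w,V=np.linalg.eigh(np.cov(Q.T)); d=V[:,1]
    print('bar',m.sum(),'mean',c.round(4),'rect',r,'pca deg',np.degrees(np.arctan2(d[1],d[0])).round(1)%180)
    red=near&((h[...,0]<6)|(h[...,0]>172))&(h[...,1]>110)
    v,u=np.nonzero(red); 
    if len(u):
        w=t['color'][v,u].astype(float); w=w[:,0]-w[:,1]
        p=ray(t,(u*w).sum()/w.sum(),(v*w).sum()/w.sum(),.061); d=p[:2]-np.array(AX)
        print('mark',len(u),p.round(4),'angle',np.degrees(np.arctan2(d[1],d[0])).round(1),np.hypot(*d).round(4))
    wh=m&(t['color'].min(-1)>95); v,u=np.nonzero(wh); print('white px',len(u), u.mean() if len(u) else '',v.mean() if len(u) else '', P[wh].mean(0).round(3) if len(u) else '')
AX=(.527,.006)
if __name__=='__main__':
    for f in('top0','t5'): knob(dict(np.load(f'pics/{f}.npz')))
E
python3 k.py
```

```text
bar 163 mean [0.5239 0.0053] rect ((523.5712280273438, 5.891486167907715), (16.011280059814453, 66.58311462402344), 78.46971893310547) pca deg 168.1
mark 16 [0.5288 0.0488 0.061 ] angle 87.6 0.0428
white px 17 231.0 244.0 [0.507 0.01  0.099]
bar 165 mean [0.5236 0.0053] rect ((523.3912353515625, 5.673206329345703), (15.885915756225586, 66.82988739013672), 77.86973571777344) pca deg 168.1
mark 15 [0.5288 0.0486 0.061 ] angle 87.5 0.0426
white px 3 230.0 248.0 [0.497 0.012 0.099]
```

```bash
python3 - <<'E'
from k import *
c=dict(np.load('pics/s3.npz')); P=cloud(c)
for v in range(148,164,1): print(v,P[v,274].round(3),c['color'][v,274])
t=dict(np.load('pics/t5.npz')); print('ring centre',ray(t,233.5,237.1,.061).round(4))
go(.525,.006,.33,78)
E
```

```text
148 [ 0.492 -0.149  0.231] [23 24 27]
149 [ 0.488 -0.149  0.225] [17 20 24]
150 [ 0.5   -0.148  0.229] [21 21 24]
151 [ 0.492 -0.149  0.222] [29 23 27]
152 [ 1.493 -0.044  0.724] [26 28 30]
153 [ 0.49  -0.149  0.215] [29 24 32]
154 [ 0.49  -0.149  0.211] [26 29 30]
155 [ 0.493 -0.149  0.21 ] [27 28 28]
156 [ 0.495 -0.149  0.208] [36 38 40]
157 [ 0.489 -0.15   0.202] [68 63 60]
158 [ 0.486 -0.15   0.197] [103  80  67]
159 [ 0.483 -0.15   0.193] [127  78  47]
160 [ 0.482 -0.151  0.189] [133  70  24]
161 [ 0.482 -0.151  0.186] [137  74  24]
162 [ 0.479 -0.151  0.181] [142  77  25]
163 [ 0.482 -0.151  0.18 ] [139  70  16]
ring centre [0.5247 0.008  0.061 ]
clock 9.65 pos [ 0.4673 -0.1524  0.4083] tooly 7.9 q [-0.54  0.34  1.75 -0.    1.05 -0.68] grip 1.002 F [ 0.1 -0.2  0.3] tz [-0.003  0.002 -1.   ]
turn -70.1 q6-> -1.9 shift cm after turn [-2.37 16.69  7.84] | before turn [14.88  7.92  7.84]
turn 109.9 q6-> 1.24 shift cm after turn [  2.37 -16.69   7.84] | before turn [14.88  7.92  7.84]
```

```bash
python3 -m crank '[[[0,0,0],-7,0.8],[[0,0,0],-7,0.6],[[0,0,0],-7,0.45],[[0,0,0],-7,0.45],[[0,0,0],-7,0.45],[[0,0,0],-7,0.45],[[0,0,0],-7,0.45],[[0,0,0],-7,0.45],[[0,0,0],-7,0.45],[[0,0,0],-7,0.45],[[-0.4,2.8,0],0,0.45],[[-0.4,2.8,0],0,0.45],[[-0.4,2.8,0],0,0.45],[[-0.4,2.8,0],0,0.45],[[-0.4,2.8,0],0,0.45],[[-0.4,2.7,0],0,0.45],[[0,0,2.5],0,0.45],[[0,0,2.5],0,0.45],[[0,0,2.5],0,0.45],[[0,0,0],0,0.45]]'
python3 -m crank '[[[0,0,0],0,0.45],[[0,0,0],0,0.45]]'
python3 - <<'E'
from go import *
go(.5245,.0065,.248,78)
E
```

```text
clock: 11.32
eef_pos: [0.5241, 0.0063, 0.3296]
orientation: [-0.329, -3.112, -0.002]
wrist_force: [-0.5, 0.1, -0.4]
gripper_width: 0.45
clock: 11.48
eef_pos: [0.5265, 0.0055, 0.335]
orientation: [0.331, 3.124, -0.0]
wrist_force: [-0.2, 0.6, 0.4]
gripper_width: 0.452
clock 11.48 pos [0.5265 0.0055 0.335 ] tooly 77.9 q [-0.2   0.5   1.75 -0.    0.9  -1.56] grip 0.452 F [-0.2  0.6  0.4] tz [ 0. -0. -1.]
turn -0.1 q6-> -1.56 shift cm after turn [0.22 0.06 8.7 ] | before turn [0.22 0.06 8.7 ]
turn 179.9 q6-> 1.58 shift cm after turn [-0.22 -0.06  8.7 ] | before turn [0.22 0.06 8.7 ]
```

Pose is good. Descend, grip, and check the force.

```bash
python3 -m crank '[[[0.15,0.05,2],0,0.45],[[0,0,2],0,0.45],[[0,0,2],0,0.45],[[0,0,1.7],0,0.45],[[0,0,1],0,0.45],[[0,0,0],0,0.45],[[0,0,0],0,0.45],[[0,0,0],0,0.3],[[0,0,0],0,0],[[0,0,0],0,0],[[0,0,0],0,0],[[0,0,0],0,0]]'
python3 - <<'E'
from go import *
go(.5245,.0065,.248,78)
E
```

```text
clock: 12.48
eef_pos: [0.5253, 0.0062, 0.2492]
orientation: [0.33, 3.121, -0.001]
wrist_force: [-0.8, -1.5, 6.1]
gripper_width: 0.176
clock 12.48 pos [0.5253 0.0062 0.2492] tooly 77.9 q [-0.2   0.64  1.81 -0.    0.69 -1.56] grip 0.176 F [-0.8 -1.5  6.1] tz [ 0.003 -0.001 -1.   ]
turn -0.1 q6-> -1.56 shift cm after turn [0.08 0.01 0.12] | before turn [0.08 0.01 0.12]
turn 179.9 q6-> 1.58 shift cm after turn [-0.08 -0.01  0.12] | before turn [0.08 0.01 0.12]
```

```bash
python3 -m crank '[[[0,0,0],2,0],[[0,0,0],5,0],[[0,0,0],5,0],[[0,0,0],5,0],[[0,0,0],5,0],[[0,0,0],5,0],[[0,0,0],5,0],[[0,0,0],5,0],[[0,0,0],0,0]]'
python3 -m crank '[[[0,0,0],5,0],[[0,0,0],5,0],[[0,0,0],5,0],[[0,0,0],5,0],[[0,0,0],5,0],[[0,0,0],5,0],[[0,0,0],5,0],[[0,0,0],5,0],[[0,0,0],5,0],[[0,0,0],0,0],[[0,0,0],0,0],[[0,0,0],0,0]]'
python3 - <<'E'
from go import *
print(sense()['ft_torque'].round(2)); go(.5245,.0065,.248,-4)
E
```

```text
clock: 13.23
eef_pos: [0.525, 0.0056, 0.2492]
orientation: [1.306, 2.854, -0.002]
wrist_force: [-2.3, -5.4, 7.7]
gripper_width: 0.177
clock: 14.23
eef_pos: [0.5242, 0.0052, 0.2492]
orientation: [2.296, 2.142, -0.004]
wrist_force: [-4.4, -8.0, 9.7]
gripper_width: 0.176
[-1.28  0.69 -0.04]
clock 14.23 pos [0.5242 0.0052 0.2492] tooly -4.0 q [-0.2   0.64  1.81 -0.    0.69 -0.13] grip 0.176 F [-4.4 -8.   9.7] tz [-0.001 -0.003 -1.   ]
turn 0.0 q6-> -0.13 shift cm after turn [0.13 0.02 0.12] | before turn [0.13 0.02 0.12]
turn -180.0 q6-> -3.27 shift cm after turn [-0.13 -0.02  0.12] | before turn [0.13 0.02 0.12]
```

```bash
python3 -m crank '[[[0,0,0],0,0.2],[[0,0,0],0,0.3],[[0,0,0],0,0.45],[[0,0,0],0,0.45],[[0,0,0],0,0.45],[[0,0,-2],0,0.45],[[0,0,-3],0,0.45],[[0,0,-3],0,0.45],[[0,0,-2],0,0.45],[[3,0,0],0,0.45],[[3,0,0],0,0.45],[[3,0,0],0,0.45],[[3,0,0],0,0.45],[[3,0,0],0,0.45],[[2,0,0],0,0.45],[[0,0,0],0,0.45],[[0,0,0],0,0.45]]'
python3 - <<'E'
from k import *
a,b=shot('scene','pics/s6.png'),shot('top','pics/t6.png')
go(.5245,.0065,.348,-4); knob(b)
A=cv2.resize(a['color'][150:230,270:370,::-1],(500,400),interpolation=2);B=cv2.resize(b['color'][210:260,210:260,::-1],(300,300),interpolation=2)
im=np.zeros((400,800,3),np.uint8); im[:,:500]=A; im[:300,500:]=B
cv2.imwrite('pics/g6.png',im)
E
```

```text
clock: 15.65
eef_pos: [0.5365, 0.1771, 0.3474]
orientation: [-2.296, -2.144, 0.001]
wrist_force: [0.9, -0.1, -0.3]
gripper_width: 0.447
clock 15.75 pos [0.5366 0.1755 0.3474] tooly -4.1 q [ 0.12  0.52  1.64 -0.    0.98  0.19] grip 0.448 F [-0.1  0.6 -0.1] tz [-0.001 -0.001 -1.   ]
turn -0.1 q6-> 0.19 shift cm after turn [-16.95  -0.03  -0.05] | before turn [-1.695e+01 -1.000e-02 -5.000e-02]
turn 179.9 q6-> 3.33 shift cm after turn [16.95  0.03 -0.05] | before turn [-1.695e+01 -1.000e-02 -5.000e-02]
bar 157 mean [0.5239 0.0059] rect ((523.94970703125, 6.278141021728516), (65.77468872070312, 15.600345611572266), 85.78875732421875) pca deg 85.4
mark 10 [0.5288 0.0513 0.061 ] angle 87.8 0.0453
white px 19 225.73684210526315 236.57894736842104 [0.526 0.024 0.099]
```

View pics/g6.png

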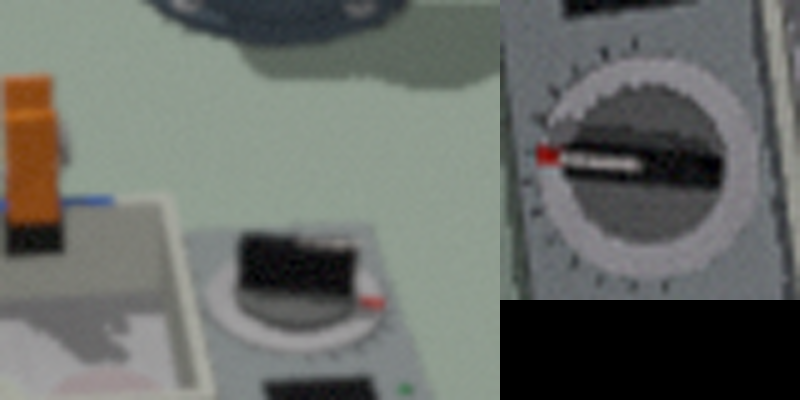

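The white line (top crop 560–640, y≈160) runs into the red mark at (548,155). The bar reads 85.4° and the mark 83–87°, against a tolerance of 6.3°. The clip still stands on the wall, and the arm is clear. Handing in.

```bash
python3 -c "
from h import *
print(job_done())"
```

```text
the job is handed in; nothing more can be done
None
```

I clipped the largest orange thermometer onto the blue-marked stretch of the front wall, turned the knob about 82° clockwise to the red mark, and handed the job in at about 16 s. The hand-in reports no verdict, so what follows rests on my own camera checks.

- **Clip:** It stands upright and released. Measured right after release, its middle was about 6 mm along the wall from the middle of the strip. The jaw tips came to rest about 25 mm below the edge, so the mouth is about 15 mm down and at least 10 mm is needed. I had aimed for tips 31 mm below; it sits about 5 mm higher than that, and I left it there. The last picture shows it still in place.
- **Knob:** The pointer bar reads 85.4°. The mark reads 83° to 88° depending on which estimate of the knob axis I use, so the pointer is off by at most about 2.5° against a tolerance of 6.3°. In the last close-up the white line runs into the mark.
- **Dial ring:** The mark's position across the bench matched before and after. Along the pointer line the reading changed by 2.5 mm. I put that down to the bar partly hiding the mark, but I did not confirm it.
- **Other things:** The arm stayed clear of the dishes and glassware, and nothing looked moved in the areas I viewed. I did not re-measure them. The gripper was clear of everything at hand-in.

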